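# File a sherd box and register it on the tally counter

### The job

Put the single closed sherd box on top of the stack of two, squarely in line with the one below; set it down, do not drop it. Then register it on the bench counter: swing the sprung lever all the way to its stop and let it go, so that it returns by itself. Leave the two stacked boxes and the other things where they are.

Things in the scene. Friction and masses are not known exactly. Their poses are not given: they have to be found in the camera images.
- box_new: the single closed grey board box standing alone on the table, 120 x 58 x 42 mm, 0.35 kg (within 30 %). Its origin is the centre of the underside, x along the 120 mm length, y across the 58 mm width, z up. The lid, 20 mm deep, is the full 58 mm wide; the tray below it is 54 mm wide.
- box_top: the upper box of the stack of two, of the same make and size as box_new, loose; its flat lid is 42 mm above its origin, 84 mm above the table. Its origin is the centre of the underside, x along the 120 mm length, y across the 58 mm width, z up.
- box_low: the lower box of the stack, of the same make and size, loose on the table. Its origin is the centre of the underside, x along the 120 mm length, y across the 58 mm width, z up.
- counter: bench tally counter fixed to the table: dark steel base plate 150 x 110 x 10 mm (x by y) and a grey housing 104 x 84 mm whose top is 52 mm above the table; blank white number wheels in the rear of its top, a black reset wheel on its +y side. Origin at the centre of the underside, z up; its front, where the lever is, faces its own -x.
- lever_pivot (a point): the lever's upright axis, 15 mm in front of the counter's centre, 62 mm above the table (mid-height of the flat steel lever arm, 6 mm thick, 12 mm wide). This point does not move; its axes are the counter's.
- lever_knob (a point): centre of the upright black knob at the end of the lever, 85 mm from the pivot, 87 mm above the table. The knob is a round post 17 mm in diameter (20 mm near its top), from 65 to 108 mm above the table; below it is the lever arm (59 to 65 mm). It can be pushed from the side, above the arm.
- advance_lever (a joint): angle of the lever in rad, 0 at rest and 1.2 at its stop, growing anticlockwise seen from above: the knob starts on the counter's front left (+y side; at 0 the arm points 145 degrees from the counter's +x, anticlockwise), sweeps across the front and stops at the front right. A spring drives it back to 0 within about a second when let go; it takes about 1.5 N at the knob to start it and 5 N at the stop.
- glue_cup: shallow off-white cup, 74 mm across, 17 mm high; origin at the centre of its underside. To be left alone.
- plate_sherd: blue and white mended dish, 136 mm across, 24 mm high; origin at the centre of its underside. To be left alone.
There are look-alikes about, which are no part of the job. Leave any turquoise look-alike of the box_top alone.

How it is judged:
By the outcome, as a careful person would: the job done as asked, in the order asked, and still so for the second after the job is handed in, with the robot touching nothing.
It also fails if it takes over 51 s, if anything falls off the work surface, if the arm or the gripper's body presses on something with over 40 N, if the wrist force passes 120 N, or if a joint passes its speed limit or range.

### The arm

A 6-joint arm with a two-finger parallel gripper is mounted at the origin on the work surface; the furniture and walls round the work are solid. World frame = base frame: x ahead of the robot, y to its left, z up, the work surface at z = 0. Lengths are in mm, angles in rad, forces in N, time in s.
With the tool pointing down it reaches from about 275 to 750 mm from the base axis. Payload 10.2 kg.
Tool frame: the origin (TCP) lies midway between the tips of the shut fingers; the grasp point (between the pads) lies 19 mm behind it; z points along the fingers, y is the direction in which the jaws open and shut (so a half turn about z gives the same grasp; the last joint's range is limited). The gripper opens to 85 mm and grips with 20 to 120 N. Pads are 22 mm wide; open, the fingers measure 114 mm over their backs; the gripper's body (76 mm by 85 mm) begins 54 mm behind the grasp point. The pads swing forward as they close: fully open they stand 13 mm farther back than shut.
Start: joints at [-1.342, 0.313, 1.498, -0, 1.331, -0.223], TCP at [229.196, -472.335, 231.294] pointing down, gripper open.
Joint ranges: [-2.94, 2.94], [-0.97, 2.17], [0.19, 2.56], [-1.23, 4.37], [0.02, 3.11], [-2.88, 2.88]. Speed limits (rad/s): [2.39, 2.39, 3.01, 3.14, 3.14, 3.14].

### API

Orientations are given as a unit quaternion [w, x, y, z].
In Python, from rig import sense, optics, ctrl gives the robot as it stands.
- The arm moves only by the tool play_rows, never from a script. Its argument "plan" is a list of rows, each a list of 7 numbers: the shift along the world's x, y, z in mm, then the turn, a rotation vector about the world's x, y, z in rad, then the opening, from -1 (shut) to 1 (fully open), so that 0 is half open. A call has 1 to 5 rows; each row shifts and turns the pose as measured when the row begins; what a row does not reach is not made up. A row lasts 1/12 s, in which the tool goes at most 41.7 mm and 7.16 degrees, less where a joint would pass 70% of its speed; a pose out of reach is approached as far as the arm can. A call is refused whole if a number of a shift passes 41.7 or a number of a turn 0.125, either way. A call with a gripper value outside its range is refused whole. The fingers move at their own pace and stop on an object; "grip_force" is the grip in N (left out, the last holds). Time passes only in rows, so rows that do not move let the fingers close. It gives the time, the measured TCP pose, the force and the opening at its end, in the units of the state.
- sense(): the state, without advancing time (a new reading comes with each control period).
- optics.capture(name): name is "scene" or "side" or "wrist"; returns a dict with "img" (420x560x3 uint8, blue, green, red), "fx", "fy", "cx", "cy" (pixels), "world_to_cam" (4x4, takes a point from world to camera coordinates). Camera axes: x right, y up, looking along -z (the intrinsics and any distortion apply to the point x, -y, -z); pixel columns grow to the right and rows downward; lengths in mm; the calibration is good to about 2 mm. A picture is of the moment at which its call begins. There is no depth.
- ctrl.finish_job(): hands the job in, once; it reports no verdict.
The state is a dict: "time_s": time; "joints": joint angles; "dq": joint speeds; "tau": joint torques, N m; "eef_pos": TCP position; "ee_rot": TCP orientation; "force": force on the tool from outside, world axes, zero at the start; "wrist_torque": the same for the moment, N m; "grip_width": opening from 0.0 (shut) to 1.0 (fully open).
Only numpy, scipy, OpenCV 4.12 (cv2) and the standard library are available. Lean on these libraries where they do the work, as an engineer would, in place of code of your own. Each camera call takes 0.05 s, during which the arm holds its last target. There are 200 camera calls.

## Working session

There is one attempt and no reset: what is moved stays moved. The work goes in short steps, Python scripts to look and compute and a tool call to move; the robot and the scene stay as the last step left them, time stands still between calls to the robot, and variables do not carry over. Pictures are saved under pics/ and viewed, about 8 in all and at most 12, crops included, and the job is handed in when it is done.

Besides the shell and the picture viewer there is one more tool, called after ">>>" in YAML: its name, and indented under it one key for each argument. play_rows: Moves the arm, as the interface text tells. Its arguments: {"type":"object","properties":{"plan":{"type":"array"},"grip_force":{"type":"number"}},"required":["plan"]}

```bash
ls; mkdir -p pics
python3 - <<'E'
from rig import sense, optics, ctrl
import cv2,pickle
s=sense();print(s)
d={}
for n in("scene","side","wrist"):
    d[n]=optics.capture(n); cv2.imwrite(f"pics/{n}0.png",d[n]["img"])
    print({k:v for k,v in d[n].items() if k!="img"})
pickle.dump(d,open("c0.pkl","wb"))
E
```

```text
pics
{'time_s': 0.0, 'joints': array([-1.34240891e+00,  3.13472034e-01,  1.49840849e+00, -2.40942534e-05,
        1.33098167e+00, -2.23382525e-01]), 'dq': array([ 1.21245610e-04, -4.34589918e-04, -1.42456363e-04, -4.42875509e-05,
        1.32881674e-03, -1.19432464e-03]), 'tau': array([ 1.00124136e-03, -4.12262034e+01, -2.59740651e+01, -3.99231521e-05,
        4.22999947e-03,  8.69323856e-06]), 'eef_pos': array([ 229.12880475, -472.09178667,  230.73455658]), 'ee_rot': array([-6.34738150e-04,  9.74595444e-01,  2.23971690e-01, -1.32889819e-05]), 'force': array([ 0.13413231,  0.20556828, -0.99236855]), 'wrist_torque': array([-0.00157761, -0.02609229,  0.01782409]), 'grip_width': 0.9986657841633266}
{'fx': 508.17144854642703, 'fy': 508.17144854642703, 'cx': 272.2561741144224, 'cy': 201.31352865454272, 'world_to_cam': array([[ 8.20108805e-01, -5.71748177e-01,  2.29253045e-02,
        -4.72836596e+02],
       [ 2.22917963e-01,  3.56136963e-01,  9.07454707e-01,
        -1.29604092e+02],
       [-5.27000122e-01, -7.39101134e-01,  4.19523998e-01,
        -1.22494369e+03],
       [ 0.00000000e
[... 289 characters left out ...]
0e-01, -3.29831994e-01,  9.38429577e-01,
        -2.03353706e+02],
       [-2.09574386e-01,  9.15067930e-01,  3.44571125e-01,
        -8.69360298e+02],
       [ 0.00000000e+00,  0.00000000e+00,  0.00000000e+00,
         1.00000000e+00]])}
{'fx': 321.39150075190764, 'fy': 321.39150075190764, 'cx': 280.34430934087385, 'cy': 209.9189813906134, 'world_to_cam': array([[ 4.36746325e-01, -8.99583398e-01, -1.53572380e-03,
        -5.24134415e+02],
       [ 8.61758056e-01,  4.18870797e-01, -2.86217240e-01,
         3.70486240e+01],
       [ 2.58119547e-01,  1.23680905e-01,  9.58163521e-01,
        -3.78600379e+02],
       [ 0.00000000e+00,  0.00000000e+00,  0.00000000e+00,
         1.00000000e+00]])}
```

View pics/scene0.png

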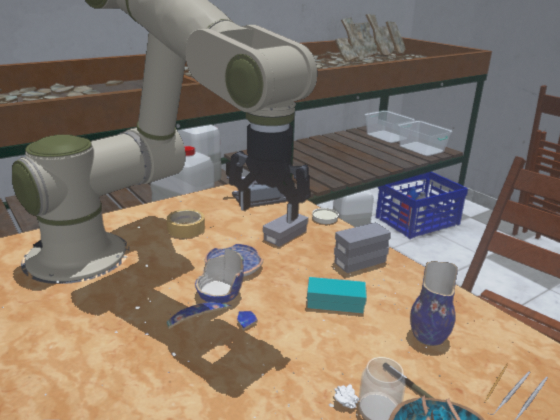

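View pics/side0.png

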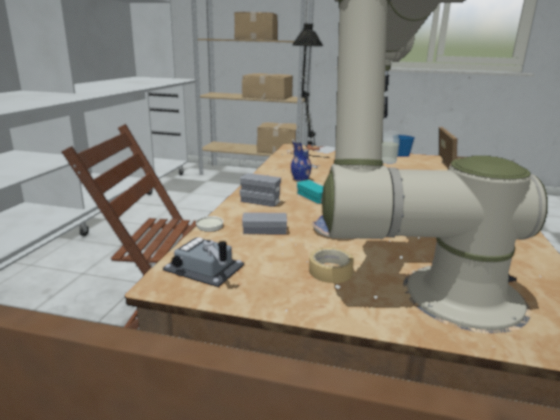

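View pics/wrist0.png

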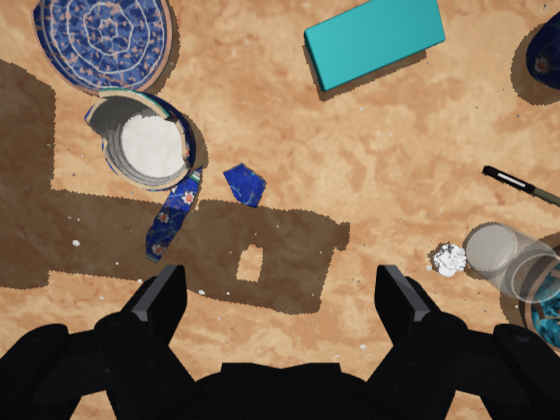

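```bash
cat > h.py <<'E'
import numpy as np,cv2
def ray(c,u,v):
    T=c["world_to_cam"];R=T[:3,:3];t=T[:3,3]
    d=R.T@np.array([(u-c["cx"])/c["fx"],-(v-c["cy"])/c["fy"],-1.]);return -R.T@t,d/np.linalg.norm(d)
def onz(c,u,v,z):
    o,d=ray(c,u,v);return o+d*(z-o[2])/d[2]
def proj(c,p):
    q=c["world_to_cam"][:3,:3]@np.array(p,float)+c["world_to_cam"][:3,3]
    return np.array([c["cx"]+c["fx"]*q[0]/-q[2],c["cy"]-c["fy"]*q[1]/-q[2]])
def tri(*cuv):
    A=0;b=0
    for c,u,v in cuv:
        o,d=ray(c,u,v);P=np.eye(3)-np.outer(d,d);A=A+P;b=b+P@o
    return np.linalg.solve(A,b)
E
python3 - <<'E'
from h import *;import pickle
d=pickle.load(open("c0.pkl","rb"))
np.set_printoptions(precision=1,suppress=True)
S=d["scene"];D=d["side"]
for n,a,b,z in(("new",(285,230),(265,223),25),("stack",(361,248),(260,190),50),("counter",None,(203,265),10),("knob",None,(223,250),87),("glue",(325,216),(209,225),10)):
    print(n,a and onz(S,*a,z),onz(D,*b,z))
E
```

```text
new [ 473.6 -204.3   25. ] [ 477.  -182.6   25. ]
stack [ 542.6 -409.4   50. ] [ 545.  -368.9   50. ]
counter None [556.9  49.1  10. ]
knob None [485.4 107.3  87. ]
glue [ 635.  -174.7   10. ] [ 628.9 -158.6   10. ]
```

Run:
```python
from h import *;import pickle
from scipy.spatial.transform import Rotation as Ro
d=pickle.load(open("c0.pkl","rb"))
np.set_printoptions(precision=2,suppress=True)
W=d["wrist"]["world_to_cam"];c=-W[:3,:3].T@W[:3,3]
R=Ro.from_quat([.974595,.223972,0,-6e-4]).as_matrix()
p=np.array([229.13,-472.09,230.73])
print("cam",c,"in tool",R.T@(c-p));print(R)
for n in ("center",):
    print(onz(d["wrist"],280,210,0),onz(d["wrist"],0,210,0),onz(d["wrist"],560,210,0),onz(d["wrist"],280,0,0),onz(d["wrist"],280,300,0))
```

```text
cam [ 294.71 -440.2   372.56] in tool [  72.96   -0.23 -141.81]
[[ 0.9   0.44 -0.  ]
 [ 0.44 -0.9   0.  ]
 [ 0.   -0.   -1.  ]]
[ 194.07 -487.96    0.  ] [  45.77 -182.84    0.  ] [ 341.97 -792.22   -0.  ] [ 393.71 -391.11    0.  ] [  82.48 -542.09    0.  ]
```

>>> play_rows:
  plan:
    - [36,25,0,0,0,0,1]
    - [36,25,0,0,0,0,1]
    - [36,25,0,0,0,0,1]
    - [36,25,0,0,0,0,1]

```text
time_s: 0.48
eef_pos: [365.4, -376.9, 229.6]
ee_rot: [-0.001, 0.976, 0.218, -0.001]
force: [1.1, -0.3, -0.0]
grip_width: 0.998
```

>>> play_rows:
  plan:
    - [36,25,0,0,0,0,1]
    - [36,25,0,0,0,0,1]
    - [36,25,0,0,0,0,1]
    - [0,0,0,0,0,0,1]
    - [0,0,0,0,0,0,1]

```text
time_s: 0.9
eef_pos: [472.6, -298.6, 228.4]
ee_rot: [-0.002, 0.975, 0.221, -0.001]
force: [-0.5, -0.0, -0.4]
grip_width: 0.997
```

Run:
```python
from rig import sense, optics
import cv2,pickle
s=sense();print(s["time_s"],s["eef_pos"],s["ee_rot"],s["dq"])
d={}
for n in("scene","wrist"):
    d[n]=optics.capture(n); cv2.imwrite(f"pics/{n}1.png",d[n]["img"])
pickle.dump(d,open("c1.pkl","wb"))
```

```text
0.9 [ 472.57520892 -298.64856642  228.40408202] [-2.34514995e-03  9.75163508e-01  2.21472090e-01 -8.64029148e-04] [ 0.07297813  0.01984109 -0.01911899  0.02242838  0.00320159  0.03237784]
```

View pics/wrist1.png

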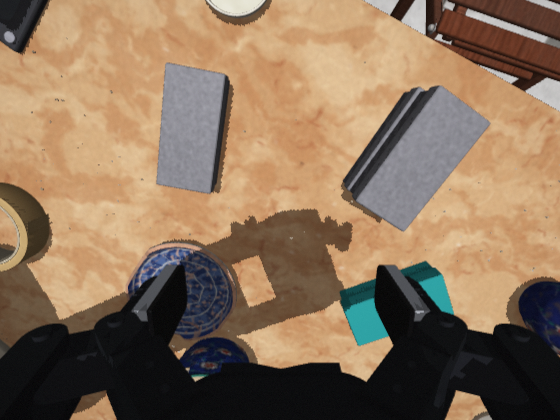

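>>> play_rows:
  plan:
    - [0,36,0,0,0,0,1]
    - [0,36,0,0,0,0,1]
    - [0,36,0,0,0,0,1]
    - [0,36,0,0,0,0,1]

```text
time_s: 1.33
eef_pos: [467.2, -160.8, 227.0]
ee_rot: [-0.002, 0.977, 0.213, -0.002]
force: [0.4, -0.3, 0.8]
grip_width: 1.004
```

>>> play_rows:
  plan:
    - [0,36,0,0,0,0,1]
    - [0,36,0,0,0,0,1]
    - [0,0,0,0,0,0,1]
    - [0,0,0,0,0,0,1]

```text
time_s: 1.67
eef_pos: [463.6, -84.8, 227.7]
ee_rot: [-0.002, 0.978, 0.211, -0.001]
force: [0.7, 0.1, 0.4]
grip_width: 1.002
```

Run:
```python
from rig import sense, optics
import cv2,pickle
from h import *
np.set_printoptions(precision=1,suppress=True)
s=sense();print(s["time_s"],s["eef_pos"],s["ee_rot"],s["dq"])
d={}
for n in("scene","wrist"):
    d[n]=optics.capture(n); cv2.imwrite(f"pics/{n}2.png",d[n]["img"])
pickle.dump(d,open("c2.pkl","wb"))
# grey lids
for k in(1,2):
    w=pickle.load(open(f"c{k}.pkl","rb"))["wrist"]
    hsv=cv2.cvtColor(w["img"],cv2.COLOR_BGR2HSV)
    m=((hsv[...,1]<45)&(hsv[...,2]>85)&(hsv[...,2]<190)).astype(np.uint8)*255
    m=cv2.morphologyEx(m,cv2.MORPH_OPEN,np.ones((5,5)))
    for c in cv2.findContours(m,0,2)[0]:
        if cv2.contourArea(c)>1500:
            r=cv2.minAreaRect(c);print(k,cv2.contourArea(c),r);print(cv2.boxPoints(r).tolist())
```

```text
1.6667 [463.6 -84.8 227.7] [-0.   1.   0.2 -0. ] [ 0. -0.  0.  0.  0.  0.]
1 8438.0 ((421.82000732421875, 160.74002075195312), (63.400001525878906, 143.8000030517578), 36.869895935058594)
[[353.32000732421875, 199.24002075195312], [439.60003662109375, 84.20001983642578], [490.32000732421875, 122.24002075195312], [404.03997802734375, 237.280029296875]]
1 6836.5 ((188.12457275390625, 127.69112396240234), (60.58218765258789, 124.26066589355469), 6.709836959838867)
[[150.7815704345703, 185.85665893554688], [165.3003387451172, 62.44709396362305], [225.4675750732422, 69.52558898925781], [210.9488067626953, 192.93515014648438]]
2 5143.0 ((380.83441162109375, 206.92132568359375), (54.95343017578125, 110.95675659179688), 13.324530601501465)
[[341.31146240234375, 254.57379150390625], [366.88323974609375, 146.60394287109375], [420.35736083984375, 159.26885986328125], [394.78558349609375, 267.23870849609375]]
2 6114.0 ((180.27415466308594, 44.57820510864258), (109.16535949707031, 147.4822540283203), 33.023868560791016)
[[94.32159423828125, 76.65904998779297], [174.69772338867188, -46.996498107910156], [266.2267150878906, 12.497360229492188], [185.8505859375, 136.1529083251953]]
2 2938.5 ((29.887998580932617, 40.11600112915039), (53.48674392700195, 91.14213562011719), 10.304847717285156)
[[-4.57600212097168, 80.16799926757812], [11.728002548217773, -9.50400161743164], [64.35199737548828, 0.06400299072265625], [48.047996520996094, 89.73600769042969]]
```

View pics/wrist2.png

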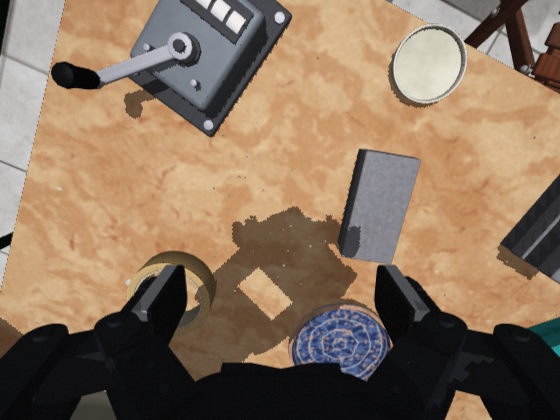

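```bash
cat >> h.py <<'E'
def lids(img,lo=85,area=1500,sat=45):
    hsv=cv2.cvtColor(img,cv2.COLOR_BGR2HSV)
    m=((hsv[...,1]<sat)&(hsv[...,2]>lo)&(hsv[...,2]<190)).astype(np.uint8)*255
    m=cv2.morphologyEx(m,cv2.MORPH_OPEN,np.ones((5,5)))
    out=[]
    for c in cv2.findContours(m,0,2)[0]:
        if cv2.contourArea(c)>area:
            q=cv2.approxPolyN(cv2.convexHull(c),4,ensure_convex=True).reshape(-1,2).astype(float) 
            out.append(q[np.argsort(np.arctan2(*(q-q.mean(0)).T[::-1]))])
    return out
E
python3 - <<'E'
from h import *;import pickle
np.set_printoptions(precision=1,suppress=True)
C=[pickle.load(open(f"c{k}.pkl","rb"))["wrist"] for k in(1,2)]
S=[pickle.load(open(f"c{k}.pkl","rb"))["scene"]["img"] for k in(1,2)]
L=[lids(c["img"]) for c in C]
for i in(0,1):
    for q in L[i]:print(i+1,q.tolist())
vis=[]
for c,q,z in((C[0],L[0],(84,42)),(C[1],L[1][:1],(42,))):
    for a,h in zip(q,z):
        P=np.array([onz(c,*p,h) for p in a]);e=np.roll(P,-1,0)-P
        print(h,P[:,:2].tolist(),P.mean(0),np.linalg.norm(e,axis=1),np.degrees(np.arctan2(e[:,1],e[:,0])))
def crop(im,x,y,w,h,f):return cv2.resize(im[y:y+h,x:x+w],None,fx=f,fy=f,interpolation=cv2.INTER_CUBIC)
a=crop(C[0]["img"],140,50,100,150,4);b=crop(C[1]["img"],330,140,100,150,4)
cv2.imwrite("pics/crop1.png",np.hstack([a,b])[:600])
cv2.imwrite("pics/crop2.png",np.hstack([crop(C[0]["img"],330,70,180,170,3)[:510,:500],crop(S[1],255,190,150,100,2)[:200,:300].repeat(1,0) if 0 else cv2.copyMakeBorder(crop(S[1],250,180,150,100,2),0,310,0,0,0)]))
E
```

```text
1 [[439.0, 84.0], [491.0, 122.0], [403.0, 231.0], [354.0, 201.0]]
1 [[165.0, 62.0], [225.0, 74.0], [210.0, 193.0], [156.0, 183.0]]
2 [[366.0, 150.0], [421.0, 158.0], [391.0, 264.0], [341.0, 256.0]]
2 [[159.0, 0.0], [274.0, 0.0], [204.0, 109.0], [92.0, 78.0]]
2 [[10.0, 0.0], [65.0, 0.0], [53.0, 53.0], [-5.0, 85.0]]
84 [[615.8144620487736, -374.7813406887941], [609.387279542932, -431.81502810116314], [491.91500977365087, -416.72760148411544], [497.54256261577973, -360.6019567870769]] [ 553.7 -396.    84. ] [ 57.4 118.4  56.4 119.1] [-96.4 172.7  84.3  -6.8]
42 [[532.8502168240387, -148.30685936946577], [547.5025155004756, -203.20153954267727], [433.7486324927303, -233.78509524799884], [419.3175784729482, -178.98007254733864]] [ 483.4 -191.1   42. ] [ 56.8 117.8  56.7 117.6] [ -75.1 -165.   104.8   15.1]
42 [[532.924125170998, -146.78979863226823], [548.7893819147968, -201.2688114895941], [433.56810443290124, -232.90552003156807], [419.12707992272954, -177.58103726724846]] [ 483.6 -189.6   42. ] [ 56.7 119.5  57.2 117.9] [ -73.8 -164.6  104.6   15.1]
```

View pics/crop1.png

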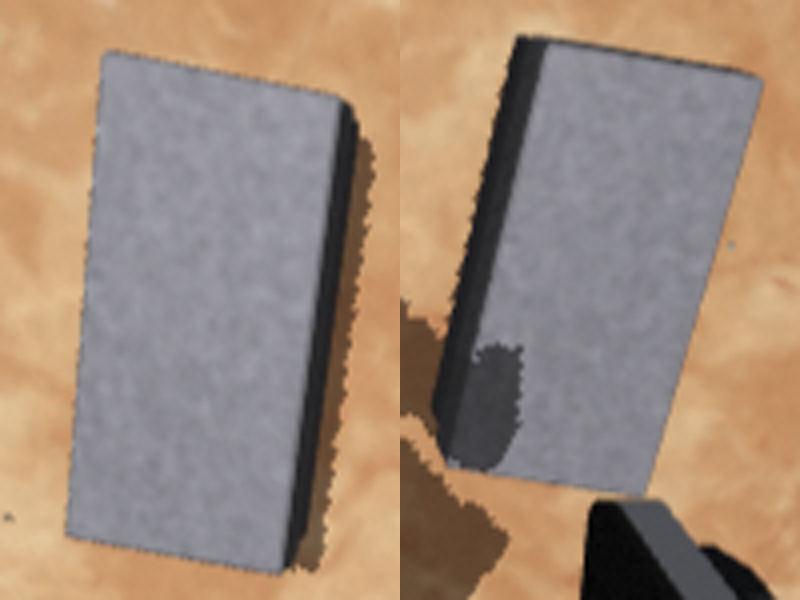

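View pics/crop2.png

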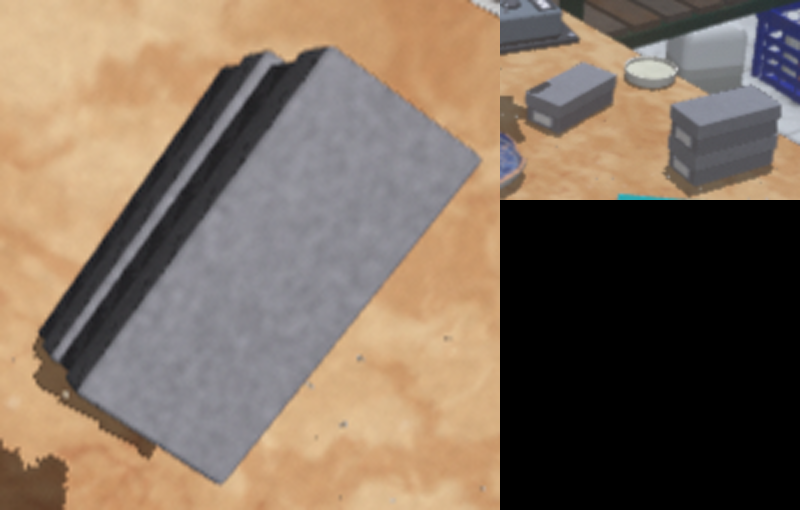

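>>> play_rows:
  plan:
    - [5,-27,0,0,0,-0.042,1]
    - [5,-27,0,0,0,-0.042,1]
    - [5,-27,0,0,0,-0.042,1]
    - [5,-27,0,0,0,-0.042,1]
    - [0,0,0,0,0,0,1]

```text
time_s: 2.18
eef_pos: [482.2, -205.4, 227.4]
ee_rot: [-0.002, 0.993, 0.119, -0.001]
force: [0.7, 0.5, -0.2]
grip_width: 1.001
```

```bash
cat > look.py <<'E'
import sys,pickle
from rig import sense, optics
from h import *
from scipy.spatial.transform import Rotation as Ro
np.set_printoptions(precision=2,suppress=True)
def look(k,h):
    s=sense();w=optics.capture("wrist");s2=sense()
    pickle.dump((s,w),open(f"w{k}.pkl","wb"));cv2.imwrite(f"pics/w{k}.png",w["img"])
    R=Ro.from_quat(np.roll(s["ee_rot"],-1)).as_matrix()
    print("t",s["time_s"],s["eef_pos"],"yaw",np.degrees(np.arctan2(R[1,0],R[0,0])),"tilt",R[:2,2],"dq",abs(s["dq"]).max(),"F",s["force"])
    for a in lids(w["img"],area=3000):
        P=np.array([onz(w,*p,h) for p in a]);e=np.roll(P,-1,0)-P
        print(a.tolist(),P.mean(0),"len",np.linalg.norm(e,axis=1),"ang",(np.degrees(np.arctan2(e[:,1],e[:,0]))+[180,0,0,180] if 0 else np.degrees(np.arctan2(e[:,1],e[:,0]))),"tool",R.T@(P.mean(0)-s["eef_pos"]))
if __name__=="__main__":look(sys.argv[1],float(sys.argv[2]))
E
python3 look.py 3 42
```

```text
t 2.1833 [ 482.19 -205.4   227.39] yaw 13.72016158991565 tilt [-0.  0.] dq 0.0375903471182384 F [ 0.71  0.46 -0.22]
[[237.0, 123.0], [295.0, 123.0], [295.0, 224.0], [243.0, 221.0]] [ 490.67 -188.65   42.  ] len [ 57.01 105.01  56.   101.71] ang [ -76.26 -165.52  100.33   15.13] tool [ 12.59 -13.53 185.42]
[[517.0, 92.0], [575.0, 118.0], [500.0, 239.0], [447.0, 219.0]] [ 553.6  -426.19   42.  ] len [ 65.86 135.46  65.13 136.25] ang [-97.5  172.99  83.19  -6.7 ] tool [ 17.38 232.16 184.44]
[[0.0, 9.0], [96.0, -4.0], [63.0, 116.0], [0.0, 86.0]] [551.11  43.14  42.  ] len [ 88.58 113.48  61.49  66.67] ang [-69.77 167.95  77.15  -0.44] tool [ 126.28 -224.36  186.02]
```

Run:
```python
from h import *;import pickle
np.set_printoptions(precision=1,suppress=True)
s,w=pickle.load(open("w3.pkl","rb"))
for lo in(45,55,65):
    for a in lids(w["img"],lo=lo,area=3000):
        for h in(42,84):
            P=np.array([onz(w,*p,h) for p in a]);e=np.roll(P,-1,0)-P
            print(lo,h,a.tolist(),P.mean(0),np.linalg.norm(e,axis=1),np.degrees(np.arctan2(e[:,1],e[:,0])))
print(onz(w,266,123,42)-59*np.array([np.cos(.263),np.sin(.263),0]))
```

```text
45 42 [[237.0, 123.0], [295.0, 123.0], [295.0, 235.0], [244.0, 235.0]] [ 483.7 -190.5   42. ] [ 57.  117.7  55.5 117.8] [ -76.3 -165.5  103.8   15.2]
45 84 [[237.0, 123.0], [295.0, 123.0], [295.0, 235.0], [244.0, 235.0]] [ 492.7 -190.3   84. ] [ 49.7 102.6  48.4 102.7] [ -76.3 -165.5  103.8   15.2]
45 42 [[507.0, 88.0], [575.0, 118.0], [500.0, 239.0], [437.0, 215.0]] [ 554.3 -420.5   42. ] [ 76.7 135.5  77.3 135.8] [-97.2 173.   83.   -7.3]
45 84 [[507.0, 88.0], [575.0, 118.0], [500.0, 239.0], [437.0, 215.0]] [ 554.2 -390.7   84. ] [ 66.8 118.1  67.3 118.3] [-97.2 173.   83.   -7.3]
45 42 [[0.0, 0.0], [138.0, 0.0], [93.0, 141.0], [0.0, 97.0]] [547.5  26.4  42. ] [123.2 137.3  92.8  84.2] [-76.3 167.4  77.1  -0.4]
45 84 [[0.0, 0.0], [138.0, 0.0], [93.0, 141.0], [0.0, 97.0]] [548.2  -1.2  84. ] [107.3 119.6  80.8  73.4] [-76.3 167.4  77.1  -0.4]
55 42 [[237.0, 123.0], [295.0, 123.0], [295.0, 235.0], [244.0, 235.0]] [ 483.7 -190.5   42. ] [ 57.  117.7  55.5 117.8] [ -76.3 -165.5  103.8   15.2]
55 84 [[237.0, 123.0], [295.0, 123.0], [295.0, 235.0], [244.0, 235.0]] [ 492.7 -190.3   84. ] 
[... 794 characters left out ...]
23.0], [295.0, 235.0], [244.0, 235.0]] [ 492.7 -190.3   84. ] [ 49.7 102.6  48.4 102.7] [ -76.3 -165.5  103.8   15.2]
65 42 [[517.0, 92.0], [575.0, 118.0], [500.0, 239.0], [446.0, 219.0]] [ 553.5 -425.9   42. ] [ 65.9 135.5  66.1 136.6] [-97.5 173.   83.5  -7.1]
65 84 [[517.0, 92.0], [575.0, 118.0], [500.0, 239.0], [446.0, 219.0]] [ 553.5 -395.4   84. ] [ 57.4 118.1  57.6 119.1] [-97.5 173.   83.5  -7.1]
65 42 [[0.0, 9.0], [162.0, -14.0], [57.0, 122.0], [0.0, 94.0]] [552.8  30.5  42. ] [148.5 163.5  56.1  74.1] [-69.5 148.6  76.2  -0.4]
65 84 [[0.0, 9.0], [162.0, -14.0], [57.0, 122.0], [0.0, 94.0]] [552.9   2.4  84. ] [129.4 142.5  48.9  64.6] [-69.5 148.6  76.2  -0.4]
[ 483.7 -190.8   42. ]
```

>>> play_rows:
  plan:
    - [10,-27,6,0,0,-0.052,1]
    - [10,-27,6,0,0,-0.052,1]
    - [10,-27,6,0,0,-0.052,1]
    - [10,-27,6,0,0,-0.052,1]

```text
time_s: 2.57
eef_pos: [519.5, -314.0, 251.1]
ee_rot: [-0.005, 1.0, 0.013, -0.003]
force: [0.4, -0.1, 0.7]
grip_width: 1.002
```

>>> play_rows:
  plan:
    - [10,-27,6,0,0,-0.052,1]
    - [10,-27,6,0,0,-0.052,1]
    - [10,-20,6,0,0,-0.045,1]
    - [0,0,0,0,0,0,1]
    - [0,0,0,0,0,0,1]

```text
time_s: 2.98
eef_pos: [547.7, -398.4, 268.2]
ee_rot: [-0.006, 0.998, -0.07, -0.003]
force: [-0.2, 0.5, 0.8]
grip_width: 1.0
```

```bash
python3 look.py 4 84;  python3 - <<'E'
from h import *;import pickle
np.set_printoptions(precision=1,suppress=True)
s,w=pickle.load(open("w4.pkl","rb"))
for lo in(55,65,75):
    for a in lids(w["img"],lo=lo,area=3000):
            P=np.array([onz(w,*p,84) for p in a]);e=np.roll(P,-1,0)-P
            print(lo,a.tolist(),P.mean(0),np.linalg.norm(e,axis=1),np.degrees(np.arctan2(e[:,1],e[:,0])))
E
```

```text
t 2.9833 [ 547.72 -398.43  268.2 ] yaw -7.979718082677232 tilt [-0.    0.01] dq 0.04652730062206818 F [-0.25  0.45  0.75]
[[80.0, 217.0], [121.0, 199.0], [163.0, 271.0], [130.0, 296.0]] [ 502.92 -215.53   84.  ] len [ 51.36  91.26  53.06 104.67] ang [ -74.86 -165.12  119.78   14.92] tool [ -68.58 -172.9   186.51]
[[251.0, 118.0], [308.0, 118.0], [308.0, 212.0], [255.0, 212.0]] [ 567.5  -399.06   84.  ] len [55.52 95.86 56.25 96.04] ang [-97.96 173.47  82.23  -6.97] tool [ 20.85  -0.14 184.08]
[[355.0, 0.0], [559.0, 0.0], [559.0, 22.0], [373.0, 51.0]] [ 677.07 -576.48   84.  ] len [178.11  17.62 164.8   45.13] ang [ -98.16 -173.85   90.1    17.26] tool [153.99 160.33 181.5 ]
[[36.0, 0.0], [231.0, 0.0], [223.0, 74.0], [26.0, 105.0]] [ 697.14 -275.2    84.  ] len [173.7   61.42 195.14  93.62] ang [-98.16 162.41  90.17 -26.49] tool [ 132.04 -140.79  184.89]
55 [[81.0, 216.0], [121.0, 199.0], [175.0, 267.0], [142.0, 327.0]] [ 493.2 -220.2   84. ] [ 49.7  93.3  92.9 147.9] [ -75.5 -155.9  141.3   11. ]
55 [[251.0, 118.0], [308.0, 118.0], [308.0, 233.0], [255.0, 233.0]] [ 555.7 -397.4   84.
[... 755 characters left out ...]
3]
65 [[33.0, 0.0], [231.0, 0.0], [223.0, 74.0], [24.0, 105.0]] [ 697.3 -274.1   84. ] [176.4  61.4 197.1  93.4] [-98.2 162.4  90.1 -26.1]
75 [[80.0, 217.0], [121.0, 199.0], [164.0, 273.0], [130.0, 295.0]] [ 502.6 -215.8   84. ] [ 51.4  93.9  51.4 103.5] [ -74.9 -165.2  115.9   15.3]
75 [[251.0, 118.0], [308.0, 118.0], [308.0, 214.0], [255.0, 212.0]] [ 566.9 -399.    84. ] [55.5 98.1 56.3 96. ] [-98.  173.5  80.   -7. ]
75 [[355.0, 0.0], [559.0, 0.0], [559.0, 22.0], [373.0, 51.0]] [ 677.1 -576.5   84. ] [178.1  17.6 164.8  45.1] [ -98.2 -173.9   90.1   17.3]
75 [[34.0, 0.0], [231.0, 0.0], [223.0, 74.0], [24.0, 105.0]] [ 697.3 -274.3   84. ] [175.5  61.4 197.1  93.7] [-98.2 162.4  90.1 -26.6]
```

>>> play_rows:
  plan:
    - [-8,26,-19,0,0,0.05,1]
    - [-8,26,-19,0,0,0.05,1]
    - [-8,26,-19,0,0,0.05,1]
    - [-8,26,-19,0,0,0.05,1]

```text
time_s: 3.37
eef_pos: [512.8, -292.8, 192.3]
ee_rot: [-0.003, 0.999, 0.034, -0.0]
force: [1.0, -0.5, -0.4]
grip_width: 0.997
```

>>> play_rows:
  plan:
    - [-8,26,-19,0,0,0.05,1]
    - [-8,26,-19,0,0,0.05,1]
    - [-8,26,-19,0,0,0.05,1]
    - [0,0,0,0,0,0,1]
    - [0,0,0,0,0,0,1]

```text
time_s: 3.78
eef_pos: [480.0, -199.7, 130.4]
ee_rot: [-0.006, 0.993, 0.119, -0.003]
force: [0.0, -0.0, 0.6]
grip_width: 0.999
```

```bash
cat > st.py <<'E'
import sys
from rig import sense
from h import *
from scipy.spatial.transform import Rotation as Ro
np.set_printoptions(precision=4,suppress=True)
s=sense();R=Ro.from_quat(np.roll(s["ee_rot"],-1)).as_matrix();y=np.arctan2(R[1,0],R[0,0])
t=np.array([float(a) for a in sys.argv[1:4]]);ty=np.radians(float(sys.argv[4]))
G=np.array([[np.cos(ty),np.sin(ty),0],[np.sin(ty),-np.cos(ty),0],[0,0,-1]])
print("t",s["time_s"],"pos",s["eef_pos"],"yaw",np.degrees(y),"dq",abs(s["dq"]).max(),"F",s["force"],"w",s["grip_width"])
print("shift",t-s["eef_pos"],"turn",Ro.from_matrix(G@R.T).as_rotvec())
E
python3 st.py 483.7 -190.5 8 15
```

```text
t 3.7833 pos [ 480.0024 -199.7398  130.4495] yaw 13.621889758378096 dq 0.10711128320621492 F [ 0.0282 -0.0261  0.5677] w 0.9993457691962718
shift [   3.6976    9.2398 -122.4495] turn [-0.0107 -0.0079  0.0241]
```

>>> play_rows:
  plan:
    - [3.5,9,-10,-0.011,-0.008,0.024,1]
    - [0,0,-25,0,0,0,1]
    - [0,0,-25,0,0,0,1]
    - [0,0,0,0,0,0,1]
    - [0,0,0,0,0,0,1]

```text
time_s: 4.2
eef_pos: [484.7, -191.5, 73.6]
ee_rot: [0.003, 0.991, 0.131, 0.003]
force: [0.2, 0.3, 0.1]
grip_width: 0.998
```

```bash
python3 st.py 483.7 -190.5 8 15
```

```text
t 4.2 pos [ 484.7159 -191.5111   73.5742] yaw 15.075059928659286 dq 0.019537730149066946 F [0.1744 0.321  0.0525] w 0.9978715363283941
shift [ -1.0159   1.0111 -65.5742] turn [ 0.0058  0.0077 -0.0013]
```

>>> play_rows:
  plan:
    - [-1,1,-25,0.004,0.005,-0.001,1]
    - [0,0,-20,0,0,0,1]
    - [0,0,-14,0,0,0,1]
    - [0,0,0,0,0,0,1]
    - [0,0,0,0,0,0,1]

```text
time_s: 4.62
eef_pos: [487.7, -194.7, 21.3]
ee_rot: [0.005, 0.992, 0.13, 0.006]
force: [0.0, 0.9, -0.1]
grip_width: 1.001
```

```bash
python3 st.py 483.7 -190.5 8 15
```

```text
t 4.6167 pos [ 487.6686 -194.7349   21.2817] yaw 14.899082591725136 dq 0.009439255035951643 F [ 0.0399  0.9305 -0.0925] w 1.0010563719998942
shift [ -3.9686   4.2349 -13.2817] turn [0.0092 0.0134 0.0018]
```

>>> play_rows:
  plan:
    - [-4,4,-5,0.009,0.013,0.002,1]
    - [0,0,0,0,0,0,1]
    - [0,0,-8,0,0,0,1]
    - [0,0,0,0,0,0,1]

```text
time_s: 4.95
eef_pos: [485.4, -192.1, 12.2]
ee_rot: [0.002, 0.991, 0.13, 0.002]
force: [-0.5, 0.3, -1.1]
grip_width: 1.002
```

```bash
python3 st.py 483.7 -190.5 8 15
```

```text
t 4.95 pos [ 485.407  -192.1355   12.1565] yaw 14.99226710710456 dq 0.043697947145605515 F [-0.5026  0.3285 -1.1272] w 1.002040540809623
shift [-1.707   1.6355 -4.1565] turn [0.0035 0.0053 0.0001]
```

Close gently with modest force after a last correction.

>>> play_rows:
  plan:
    - [-2.5,2.5,-5,0.006,0.008,0,1]
    - [-0.5,0.5,-1,0.001,0.001,0,0.6]
    - [0,0,0,0,0,0,0.4]
    - [0,0,0,0,0,0,0]
    - [0,0,0,0,0,0,-0.5]
  grip_force: 40

```text
time_s: 5.37
eef_pos: [482.5, -189.1, 6.2]
ee_rot: [-0.002, 0.991, 0.131, -0.002]
force: [-0.1, -0.4, -2.3]
grip_width: 0.669
```

>>> play_rows:
  plan:
    - [0,0,0,0,0,0,-1]
    - [0,0,0,0,0,0,-1]
    - [0,0,0,0,0,0,-1]
  grip_force: 40

```text
time_s: 5.62
eef_pos: [482.5, -189.0, 6.2]
ee_rot: [-0.002, 0.991, 0.131, -0.002]
force: [0.1, 0.5, 1.2]
grip_width: 0.671
```

```bash
python3 st.py 483.7 -190.5 8 15
```

```text
t 5.6167 pos [ 482.5127 -189.0452    6.2022] yaw 15.00238635869979 dq 0.0014299176551111218 F [0.1343 0.5041 1.1699] w 0.6708566883847187
shift [ 1.1873 -1.4548  1.7978] turn [-0.0036 -0.0038 -0.    ]
```

>>> play_rows:
  plan:
    - [0,0,15,0,0,0,-1]
    - [0,0,30,0,0,0,-1]
    - [0,0,35,0,0,0,-1]
    - [0,0,35,0,0,0,-1]
    - [0,0,25,0,0,0,-1]

```text
time_s: 6.03
eef_pos: [477.3, -185.7, 144.2]
ee_rot: [-0.008, 0.991, 0.13, -0.008]
force: [0.1, -0.1, -2.4]
grip_width: 0.671
```

>>> play_rows:
  plan:
    - [4,-12,10,0,0,-0.02,-1]
    - [8,-25,5,0,0,-0.045,-1]
    - [8,-25,0,0,0,-0.045,-1]
    - [8,-25,0,0,0,-0.045,-1]
    - [8,-25,0,0,0,-0.045,-1]

```text
time_s: 6.45
eef_pos: [514.7, -297.6, 166.5]
ee_rot: [-0.007, 1.0, 0.03, -0.005]
force: [0.2, -1.4, -3.1]
grip_width: 0.671
```

```bash
python3 st.py 554.3 -396.8 130 -7
```

```text
t 6.45 pos [ 514.7257 -297.6016  166.5279] yaw 3.437513112698397 dq 0.8040492547267667 F [ 0.1894 -1.3605 -3.1192] w 0.6713839753274349
shift [ 39.5743 -99.1984 -36.5279] turn [-0.0145 -0.0088 -0.1821]
```

>>> play_rows:
  plan:
    - [8,-22,-2,-0.004,-0.003,-0.04,-1]
    - [8,-22,-2,-0.004,-0.003,-0.04,-1]
    - [8,-20,0,-0.004,-0.003,-0.035,-1]
    - [4,-10,0,0,0,-0.02,-1]
    - [0,0,0,0,0,0,-1]

```text
time_s: 6.87
eef_pos: [542.5, -378.7, 158.1]
ee_rot: [-0.002, 0.999, -0.044, -0.002]
force: [0.3, 0.6, -2.5]
grip_width: 0.677
```

```bash
python3 st.py 554.3 -396.8 130 -7
```

```text
t 6.8667 pos [ 542.4542 -378.6903  158.128 ] yaw -5.049805936955189 dq 0.028116852775891658 F [ 0.2531  0.5714 -2.5103] w 0.6772570757372919
shift [ 11.8458 -18.1097 -28.128 ] turn [-0.0052 -0.0037 -0.034 ]
```

>>> play_rows:
  plan:
    - [6,-9,0,0,0,-0.017,-1]
    - [6,-9,-10,0,0,-0.017,-1]
    - [0,0,-15,0,0,0,-1]
    - [0,0,0,0,0,0,-1]
    - [0,0,0,0,0,0,-1]

```text
time_s: 7.28
eef_pos: [553.6, -394.3, 130.1]
ee_rot: [-0.005, 0.998, -0.06, -0.004]
force: [-0.7, 0.1, -2.3]
grip_width: 0.672
```

```bash
python3 st.py 554.3 -396.8 93 -7; python3 look.py 5 150
```

```text
t 7.2833 pos [ 553.5797 -394.3169  130.0983] yaw -6.873882800568846 dq 0.04318137919301018 F [-0.6854  0.0521 -2.2772] w 0.672432737009486
shift [  0.7203  -2.4831 -37.0983] turn [-0.0102 -0.0077 -0.0022]
t 7.2833 [ 553.58 -394.32  130.1 ] yaw -6.873882800568846 tilt [-0.01  0.01] dq 0.04318137919301018 F [-0.69  0.05 -2.28]
[[195.0, 156.0], [366.0, 156.0], [360.0, 240.0], [204.0, 293.0]] [ 588.07 -398.29  150.  ] len [64.16 33.88 69.7  58.63] ang [-96.79 173.53 104.01  -7.58] tool [ 34.54  -0.37 -20.21]
[[25.0, 0.0], [207.0, 0.0], [216.0, 57.0], [34.0, 82.0]] [ 657.77 -351.96  150.  ] len [60.29 17.23 65.5  25.42] ang [-97.03 179.64  90.13 -13.11] tool [ 98.19 -54.72 -20.27]
```

Run:
```python
from h import *;import pickle
np.set_printoptions(precision=1,suppress=True)
s,w=pickle.load(open("w5.pkl","rb"))
for u in(195,280.5,366):print(onz(w,u,156,166))
cv2.imwrite("pics/w5c.png",cv2.resize(w["img"][90:300,160:400],None,fx=2.6,fy=2.6))
```

```text
[ 616.4 -373.9  166. ]
[ 613.1 -401.7  166. ]
[ 609.8 -429.2  166. ]
```

View pics/w5c.png

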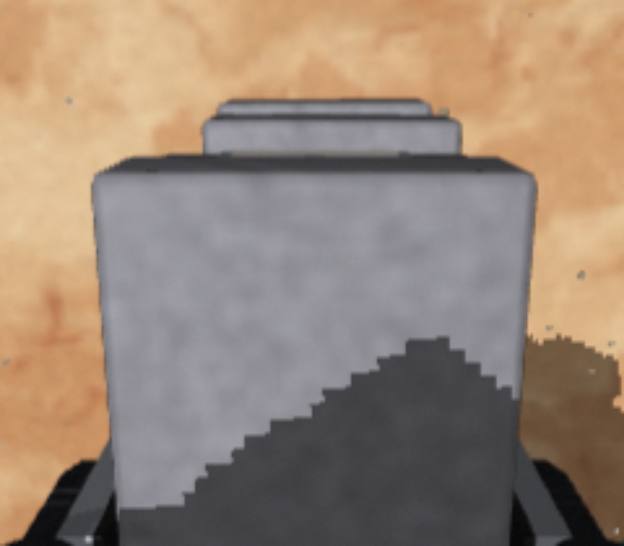

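Run:
```python
from h import *;import pickle
np.set_printoptions(precision=1,suppress=True)
s,w=pickle.load(open("w5.pkl","rb"))
d=np.array([np.cos(np.radians(-7)),np.sin(np.radians(-7)),0])
for ua,ub,v,z in((196.5,366.2,156.2,166),(239.2,337.3,135.4,84),(244,326,128.6,42)):
    a,b=onz(w,ua,v,z),onz(w,ub,v,z);e=b-a
    print(z,a,b,"mid-60d",(a+b)/2-60*d,"len",np.linalg.norm(e),"yaw",np.degrees(np.arctan2(e[1],e[0]))+90)
```

```text
166 [ 616.3 -374.4  166. ] [ 609.8 -429.3  166. ] mid-60d [ 553.5 -394.5  166. ] len 55.273441877078575 yaw -6.790574884625812
84 [ 616.7 -377.6   84. ] [ 610. -433.   84.] mid-60d [ 553.8 -398.    84. ] len 55.77943970938363 yaw -6.826127881709951
42 [ 618.5 -375.7   42. ] [ 611.7 -432.    42. ] mid-60d [ 555.5 -396.5   42. ] len 56.75201039957378 yaw -6.837464885981589
```

>>> play_rows:
  plan:
    - [1.5,-4,-10,-0.005,-0.004,0,-1]
    - [-0.5,0.5,-10,0,0,0,-1]
    - [0,0,-4,0,0,0,-1]
    - [0,0,0,0,0,0,-1]
    - [0,0,0,0,0,0,-1]

```text
time_s: 7.75
eef_pos: [554.6, -396.8, 105.3]
ee_rot: [-0.002, 0.998, -0.059, -0.002]
force: [-1.1, -0.2, -2.8]
grip_width: 0.671
```

```bash
python3 st.py 554.1 -397.3 91 -7
```

```text
t 7.75 pos [ 554.6419 -396.775   105.3218] yaw -6.7676132870509855 dq 0.009875025086834412 F [-1.0572 -0.1549 -2.7711] w 0.6709613846047325
shift [ -0.5419  -0.525  -14.3218] turn [-0.0044 -0.0028 -0.004 ]
```

>>> play_rows:
  plan:
    - [-0.5,-0.5,-6,0,0,-0.004,-1]
    - [0,0,-2,0,0,0,-1]
    - [0,0,0,0,0,0,-1]

```text
time_s: 8.0
eef_pos: [554.3, -397.4, 97.2]
ee_rot: [-0.002, 0.998, -0.061, -0.001]
force: [-0.2, -0.5, -3.3]
grip_width: 0.672
```

```bash
python3 st.py 554.1 -397.3 91 -7;python3 look.py 6 133 |head -1
python3 - <<'E'
from h import *;import pickle
s,w=pickle.load(open("w6.pkl","rb"))
cv2.imwrite("pics/w6c.png",cv2.resize(w["img"][110:190,170:390],None,fx=3.6,fy=3.6,interpolation=cv2.INTER_CUBIC))
E
```

```text
t 8.0 pos [ 554.2541 -397.4288   97.2028] yaw -7.013083337819982 dq 0.006584346968347101 F [-0.2284 -0.5134 -3.3137] w 0.6720596104380336
shift [-0.1541  0.1288 -6.2028] turn [-0.0036 -0.0021  0.0002]
t 8.0 [ 554.25 -397.43   97.2 ] yaw -7.013083337819982 tilt [-0.  0.] dq 0.006584346968347101 F [-0.23 -0.51 -3.31]
```

View pics/w6c.png

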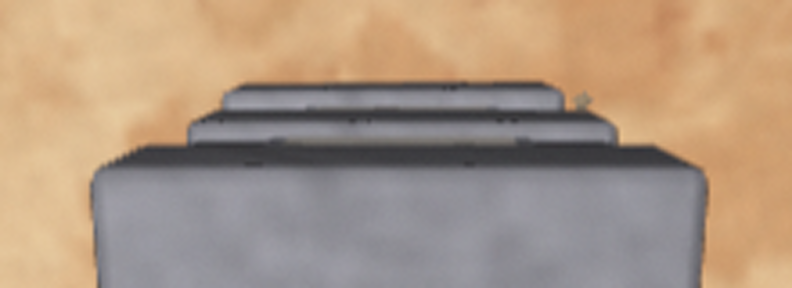

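Run:
```python
from h import *;import pickle
np.set_printoptions(precision=1,suppress=True)
s,w=pickle.load(open("w6.pkl","rb"))
d=np.array([np.cos(np.radians(-7)),np.sin(np.radians(-7)),0])
for ua,ub,v,z in((93,708,166,133),(188,618,122,84),(222,564,91,42)):
    a,b=onz(w,170+ua/3.6,110+v/3.6,z),onz(w,170+ub/3.6,110+v/3.6,z);e=b-a
    print(z,"mid-60d",(a+b)/2-60*d,"len",np.linalg.norm(e),"yaw",np.degrees(np.arctan2(e[1],e[0]))+90)
```

```text
133 mid-60d [ 553.9 -397.6  133. ] len 55.8715717002075 yaw -6.972107221678954
84 mid-60d [ 553.3 -397.8   84. ] len 56.55288593251839 yaw -6.980741782184751
42 mid-60d [ 554.8 -396.3   42. ] len 56.76133397274439 yaw -6.9867139031402985
```

>>> play_rows:
  plan:
    - [-0.3,0,-3,-0.001,0,0,-1]
    - [0,0,-2,0,0,0,-1]
    - [0,0,-0.5,0,0,0,-1]
    - [0,0,0,0,0,0,-1]

```text
time_s: 8.38
eef_pos: [554.1, -397.6, 91.6]
ee_rot: [-0.001, 0.998, -0.061, -0.001]
force: [0.1, -0.4, -2.9]
grip_width: 0.671
```

```bash
python3 st.py 553.9 -397.4 90 -7
```

```text
t 8.3833 pos [ 554.0563 -397.586    91.6174] yaw -7.014747285761457 dq 0.0018441698352895332 F [ 0.0968 -0.4198 -2.8933] w 0.671471312545819
shift [-0.1563  0.186  -1.6174] turn [-0.0021 -0.0016  0.0003]
```

>>> play_rows:
  plan:
    - [0,0,-0.8,0,0,0,-1]
    - [0,0,0,0,0,0,-1]

```text
time_s: 8.55
eef_pos: [554.1, -397.6, 90.8]
ee_rot: [-0.001, 0.998, -0.061, -0.001]
force: [-0.5, -0.2, -2.7]
grip_width: 0.671
```

>>> play_rows:
  plan:
    - [0,0,-0.7,0,0,0,-1]
    - [0,0,0,0,0,0,-1]

```text
time_s: 8.72
eef_pos: [554.2, -397.7, 90.5]
ee_rot: [-0.001, 0.998, -0.061, -0.001]
force: [-0.2, 0.3, -2.4]
grip_width: 0.673
```

>>> play_rows:
  plan:
    - [0,0,-0.8,0,0,0,-1]
    - [0,0,0,0,0,0,-1]

```text
time_s: 8.88
eef_pos: [554.4, -397.9, 90.5]
ee_rot: [-0.0, 0.998, -0.061, -0.0]
force: [-0.1, -0.2, -2.8]
grip_width: 0.675
```

>>> play_rows:
  plan:
    - [0,0,-0.8,0,0,0,-1]
    - [0,0,0,0,0,0,-1]

```text
time_s: 9.05
eef_pos: [554.5, -397.9, 90.4]
ee_rot: [-0.0, 0.998, -0.061, 0.0]
force: [0.5, 0.1, -2.5]
grip_width: 0.673
```

>>> play_rows:
  plan:
    - [-0.4,0.4,-1.5,0,0,0,-1]
    - [0,0,0,0,0,0,-1]

```text
time_s: 9.22
eef_pos: [554.7, -398.1, 90.7]
ee_rot: [0.001, 0.998, -0.061, 0.001]
force: [0.2, -0.1, -2.7]
grip_width: 0.673
```

```bash
python3 st.py 553.9 -397.4 90 -7; python3 -c "
from rig import sense;s=sense();print(s['wrist_torque'],s['tau'])"
```

```text
t 9.2167 pos [ 554.7271 -398.0801   90.7357] yaw -7.010946759370285 dq 0.007269432451375126 F [ 0.1871 -0.0525 -2.7192] w 0.6727550245179611
shift [-0.8271  0.6801 -0.7357] turn [0.0018 0.0025 0.0002]
[0.03016927 0.03290981 0.02127307] [ 2.05167459e-02 -6.17846632e+01 -2.61749500e+01  3.82042152e-02
 -7.42689776e-02 -1.61289672e-04]
```

>>> play_rows:
  plan:
    - [-1,0.8,-2,0.002,0.0025,0,-1]
    - [0,0,0,0,0,0,-1]

```text
time_s: 9.38
eef_pos: [554.9, -398.2, 90.8]
ee_rot: [0.001, 0.998, -0.061, 0.002]
force: [-1.6, 0.2, -1.5]
grip_width: 0.678
```

```bash
python3 st.py 553.9 -397.4 90 -7; python3 -c "
from rig import sense;s=sense();print(s['wrist_torque'],s['tau'])"
```

```text
t 9.3833 pos [ 554.8758 -398.1954   90.7506] yaw -7.016434438578556 dq 0.008332521454111777 F [-1.6139  0.2303 -1.4614] w 0.6779139883248805
shift [-0.9758  0.7954 -0.7506] turn [0.0032 0.004  0.0003]
[ 0.02237552  0.1004828  -0.00130588] [ 1.24300160e-01 -6.14568400e+01 -2.62174380e+01  9.51157347e-02
 -2.49372572e-01  4.17865289e-03]
```

>>> play_rows:
  plan:
    - [-1.6,1,2,0.003,0.004,0,-1]
    - [0,0,0,0,0,0,-1]

```text
time_s: 9.55
eef_pos: [552.9, -396.9, 92.0]
ee_rot: [-0.0, 0.998, -0.061, -0.001]
force: [-0.3, 0.3, -2.7]
grip_width: 0.674
```

```bash
python3 st.py 553.6 -397.4 90.3 -7; python3 -c "
from rig import sense;s=sense();print(s['wrist_torque'],s['tau'])"
```

```text
t 9.55 pos [ 552.9221 -396.8846   92.0204] yaw -7.014255926733233 dq 0.016956493539664004 F [-0.3214  0.3484 -2.736 ] w 0.6736691904173483
shift [ 0.6779 -0.5154 -1.7204] turn [-0.0008 -0.0012  0.0002]
[-0.00816129 -0.04156609  0.01431984] [ 5.84002555e-03 -6.13966227e+01 -2.58637011e+01 -7.84598436e-03
  9.95557755e-02 -9.22773324e-04]
```

Lifted cleanly 1.3 mm; confirms contact was at ~90.5. Lower again with the correction and open.

>>> play_rows:
  plan:
    - [0.2,-0.1,-1.4,0,0,0,-1]
    - [0,0,0,0,0,0,-1]
    - [0,0,0,0,0,0,-1]

```text
time_s: 9.8
eef_pos: [553.0, -396.9, 90.3]
ee_rot: [-0.001, 0.998, -0.061, -0.001]
force: [-0.3, 1.5, 0.2]
grip_width: 0.675
```

```bash
python3 st.py 553.6 -397.4 90.3 -7
```

```text
t 9.8 pos [ 553.0143 -396.9276   90.3215] yaw -7.020564721304545 dq 0.0013687001354686082 F [-0.2604  1.5168  0.2427] w 0.67477984729601
shift [ 0.5857 -0.4724 -0.0215] turn [-0.0012 -0.0015  0.0004]
```

>>> play_rows:
  plan:
    - [0,0,0,0,0,0,0.45]
    - [0,0,0,0,0,0,0.55]
    - [0,0,0,0,0,0,0.75]
    - [0,0,0,0,0,0,1]
    - [0,0,0,0,0,0,1]

```text
time_s: 10.22
eef_pos: [553.1, -397.1, 90.1]
ee_rot: [-0.0, 0.998, -0.061, -0.001]
force: [0.7, -0.4, -0.0]
grip_width: 0.999
```

```bash
python3 st.py 553.6 -397.4 90.3 -7
```

```text
t 10.2167 pos [ 553.1219 -397.0985   90.0615] yaw -7.018828563724093 dq 0.0014511987338090976 F [ 0.6562 -0.4297 -0.0347] w 0.9991415692611143
shift [ 0.4781 -0.3015  0.2385] turn [-0.0008 -0.0012  0.0003]
```

>>> play_rows:
  plan:
    - [0,0,15,0,0,0,1]
    - [0,0,25,0,0,0,1]
    - [0,0,35,0,0,0,1]
    - [0,0,40,0,0,0,1]
    - [0,0,40,0,0,0,1]

```text
time_s: 10.63
eef_pos: [549.5, -393.6, 239.6]
ee_rot: [-0.007, 0.998, -0.061, -0.008]
force: [-0.2, -0.3, 0.5]
grip_width: 0.999
```

>>> play_rows:
  plan:
    - [-4,0,30,0,0,0,1]
    - [-2,0,15,0,0,0,1]
    - [0,0,0,0,0,0,1]
    - [0,0,0,0,0,0,1]

```text
time_s: 10.97
eef_pos: [544.3, -394.4, 296.8]
ee_rot: [-0.002, 0.998, -0.061, -0.002]
force: [-0.2, 0.1, -1.0]
grip_width: 1.003
```

Run:
```python
from look import *
look(7,126)
s,w=pickle.load(open("w7.pkl","rb"))
for lo in(50,60):
    for a in lids(w["img"],lo=lo,area=3000):
        P=np.array([onz(w,*p,126) for p in a]);e=np.roll(P,-1,0)-P
        print(lo,a.tolist(),P.mean(0),np.linalg.norm(e,axis=1),np.degrees(np.arctan2(e[:,1],e[:,0])))
c=optics.capture("scene")["img"];pickle.dump(c,open("s7.pkl","wb"))
a=cv2.resize(c[170:290,240:400],None,fx=2.5,fy=2.5,interpolation=cv2.INTER_CUBIC)
b=cv2.resize(w["img"][60:300,200:360],None,fx=2.5,fy=1.25*2,interpolation=cv2.INTER_CUBIC)
b=b[:600]
cv2.imwrite("pics/v7.png",np.hstack([cv2.copyMakeBorder(a,0,b.shape[0]-a.shape[0],0,0,0),b]))
```

```text
t 10.9667 [ 544.25 -394.38  296.82] yaw -7.020987377225725 tilt [-0.  0.] dq 0.017270339334406328 F [-0.25  0.13 -1.05]
[[252.0, 115.0], [312.0, 115.0], [312.0, 214.0], [255.0, 214.0]] [ 566.37 -398.58  126.  ] len [55.9  96.8  58.11 96.83] ang [-97.01 174.63  83.06  -6.67] tool [ 23.3    2.04 170.7 ]
[[309.0, 0.0], [559.0, 0.0], [559.0, 28.0], [371.0, 54.0]] [ 674.   -555.61  126.  ] len [211.06  21.75 161.79  69.7 ] ang [ -97.08 -172.87   90.22   46.27] tool [149.31 144.73 169.61]
[[40.0, 0.0], [288.0, 0.0], [224.0, 73.0], [36.0, 99.0]] [ 688.06 -291.89  126.  ] len [210.59  80.86 175.89  82.27] ang [-97.08 128.    90.21 -21.85] tool [ 131.04 -118.72  170.58]
50 [[252.0, 115.0], [313.0, 115.0], [310.0, 235.0], [255.0, 235.0]] [ 555.03 -396.93  126.  ] [ 56.83 119.68  57.21 119.77] [-97.01 173.19  83.08  -6.99]
50 [[309.0, 0.0], [559.0, 0.0], [559.0, 28.0], [371.0, 54.0]] [ 674.   -555.61  126.  ] [211.06  21.75 161.79  69.7 ] [ -97.08 -172.87   90.22   46.27]
50 [[38.0, 0.0], [288.0, 0.0], [224.0, 73.0], [21.0, 105.0]] [ 687.27 -287.56  126.  ] [212.29  80.86 191.57  91.52] [-97.08 128.    91.2  -29.14]
60 [[252.0, 115.0], [313.0, 115.0], [310.0, 233.0], [255.0, 236.0]] [ 555.31 -396.94  126.  ] [ 56.83 117.46  57.28 120.88] [-97.01 173.17  86.42  -7.  ]
60 [[309.0, 0.0], [559.0, 0.0], [559.0, 28.0], [371.0, 54.0]] [ 674.   -555.61  126.  ] [211.06  21.75 161.79  69.7 ] [ -97.08 -172.87   90.22   46.27]
60 [[39.0, 0.0], [288.0, 0.0], [224.0, 73.0], [30.0, 99.0]] [ 688.26 -290.31  126.  ] [211.44  80.86 181.39  83.59] [-97.08 128.    89.99 -24.97]
```

View pics/v7.png

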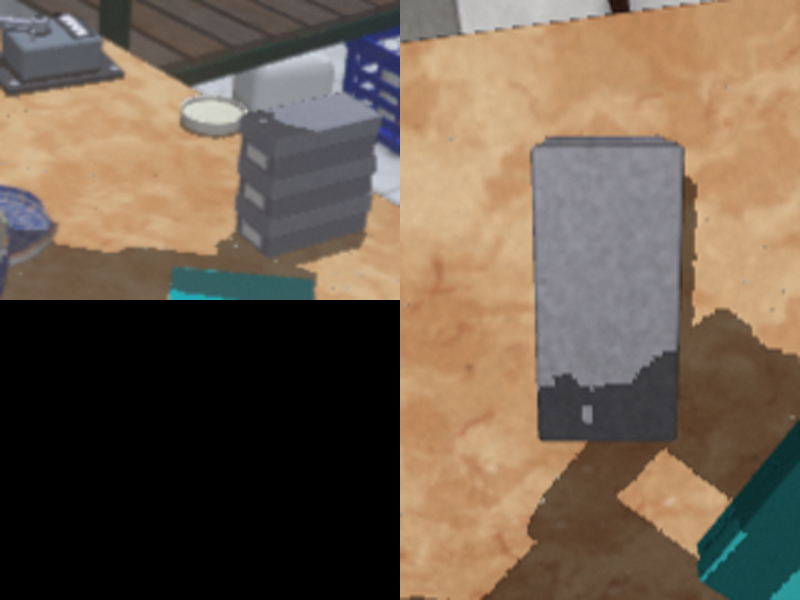

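Run:
```python
from h import *;import pickle
np.set_printoptions(precision=1,suppress=True)
w=pickle.load(open("c2.pkl","rb"))["wrist"];D=pickle.load(open("c0.pkl","rb"))["side"]
p=onz(w,180,45,68);k=onz(w,65,73,108);print("piv",p,"knobtop",k, "base",onz(w,94,80,65))
v=(k-p)[:2];print(np.hypot(*v),np.degrees(np.arctan2(v[1],v[0])))
a=[onz(w,*q,10) for q in((210,134),(290,14),(134,45))];print(a,a[1]-a[0],a[2]-a[0])
print("side knob",onz(D,223,244,108))
```

```text
piv [545.3  46.7  68. ] knobtop [489.5 106.1 108. ] base [487.6 107.9  65. ]
81.55585542595333 133.194362153235
[array([478.3,   7.5,  10. ]), array([619. , -23.7,  10. ]), array([528.9, 108.9,  10. ])] [140.7 -31.1   0. ] [ 50.7 101.4   0. ]
side knob [479.6 121.3 108. ]
```

>>> play_rows:
  plan:
    - [-3,20,0,0,0,0,1]
    - [-5,36,-5,0,0,0,-1]
    - [-5,36,-5,0,0,0,-1]
    - [-5,36,-5,0,0,0,-1]
    - [-5,36,-5,0,0,-0.01,-1]
  grip_force: 40

```text
time_s: 11.48
eef_pos: [517.1, -229.2, 262.4]
ee_rot: [-0.007, 0.997, -0.07, -0.01]
force: [1.0, 0.3, 0.9]
grip_width: 0.454
```

>>> play_rows:
  plan:
    - [-5,36,-5,0,0,0,-1]
    - [-5,36,-5,0,0,0,-1]
    - [-5,36,-5,0,0,0,-1]
    - [-5,36,-5,0,0,-0.01,-1]
    - [-5,36,-5,0,0,-0.01,-1]

```text
time_s: 11.9
eef_pos: [485.8, -39.0, 226.9]
ee_rot: [-0.01, 0.996, -0.082, -0.017]
force: [0.5, 0.2, -0.7]
grip_width: 0.002
```

>>> play_rows:
  plan:
    - [-5,36,-5,0,0,-0.01,-1]
    - [-5,25,-5,0,0,-0.01,-1]
    - [0,0,0,0,0,0,-1]
    - [0,0,0,0,0,0,-1]

```text
time_s: 12.23
eef_pos: [469.6, 31.9, 209.5]
ee_rot: [-0.012, 0.996, -0.089, -0.024]
force: [0.5, 0.1, 0.8]
grip_width: 0.0
```

```bash
python3 st.py 492 131 75 -12
python3 - <<'E'
from rig import sense,optics
import cv2,pickle
w=optics.capture("wrist");pickle.dump((sense(),w),open("w8.pkl","wb"));cv2.imwrite("pics/w8.png",w["img"])
E
```

```text
t 12.2333 pos [469.641   31.8595 209.4945] yaw -10.16676170814325 dq 0.04802771399539891 F [0.5405 0.142  0.8061] w 0.00038590753142269
shift [  22.359    99.1405 -134.4945] turn [-0.0282 -0.0445 -0.0315]
```

View pics/w8.png

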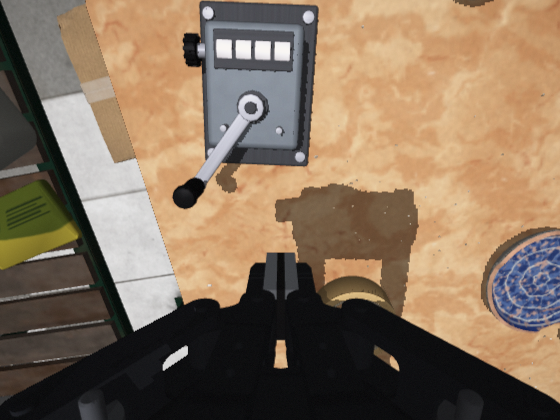

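Run:
```python
from h import *;import pickle
np.set_printoptions(precision=1,suppress=True)
w=pickle.load(open("c2.pkl","rb"))["wrist"];s,x=pickle.load(open("w8.pkl","rb"))
print("piv tri",tri((w,180,45),(x,251,107)),"z68",onz(x,251,107,68))
print("knob tri",tri((w,67,74),(x,184,196)),"top108",onz(x,184,196,108),"base",onz(x,198,182,65))
a=[onz(x,*q,10) for q in((202,2),(318,7),(306,163),(206,160))];
for i in range(4):
    e=a[(i+1)%4]-a[i];print(a[i],np.hypot(*e[:2]),np.degrees(np.arctan2(e[1],e[0])))
print("centre",sum(a)/4)
print("table edge",onz(x,130,160,0),onz(x,170,270,0))
hsv=cv2.cvtColor(x["img"],cv2.COLOR_BGR2HSV)
p=onz(x,251,107,68);k=onz(x,184,196,108);v=(k-p)[:2];print(np.hypot(*v),np.degrees(np.arctan2(v[1],v[0])))
```

```text
piv tri [544.9  45.8  70.8] z68 [544.7  46.1  68. ]
knob tri [487.4 110.8  98.3] top108 [489.4 107.2 108. ] base [489.6 107.5  65. ]
[641.1  77.7  10. ] 105.65788455948365 -102.60611147679354
[618.1 -25.4  10. ] 143.20382457278274 166.95416414128275
[478.5   6.9  10. ] 106.06297443494222 78.28132007678222
[500.1 110.7  10. ] 144.8499868081241 -13.196046897817089
centre [559.5  42.5  10. ]
table edge [513.2 196.1   0. ] [373.6 192.4   0. ]
82.4217592642835 132.14736629662417
```

>>> play_rows:
  plan:
    - [6,27,-10,-0.007,-0.011,-0.01,-1]
    - [6,27,-15,-0.007,-0.011,-0.01,-1]
    - [6,27,-15,-0.007,-0.011,-0.01,-1]
    - [6,20,-10,-0.007,-0.011,-0.01,-1]
    - [0,0,0,0,0,0,-1]

```text
time_s: 12.7
eef_pos: [495.9, 130.4, 155.1]
ee_rot: [0.001, 0.993, -0.115, 0.0]
force: [0.8, 0.3, 0.8]
grip_width: -0.002
```

```bash
python3 st.py 495 140 76 -12.6
```

```text
t 12.7 pos [495.9158 130.4141 155.1139] yaw -13.187871454143531 dq 0.05298291001274631 F [0.7976 0.2784 0.7831] w -0.002110453750976988
shift [ -0.9158   9.5859 -79.1139] turn [ 0.0018 -0.0001  0.0103]
```

>>> play_rows:
  plan:
    - [-1,9.5,-10,0,0,0.01,-1]
    - [0,0,-20,0,0,0,-1]
    - [0,0,0,0,0,0,-1]

```text
time_s: 12.95
eef_pos: [495.4, 138.5, 122.4]
ee_rot: [0.001, 0.994, -0.11, -0.001]
force: [-0.7, -0.2, -0.9]
grip_width: 0.003
```

```bash
python3 st.py 495 140 76 -12.6
```

```text
t 12.95 pos [495.4418 138.5388 122.3796] yaw -12.632848082256967 dq 0.058688859355880245 F [-0.6996 -0.2168 -0.94  ] w 0.0032350771737884856
shift [ -0.4418   1.4612 -46.3796] turn [ 0.0022 -0.0015  0.0006]
```

>>> play_rows:
  plan:
    - [-1,1.5,-18,0,0,0,-1]
    - [-1,0,-16,0,0,0,-1]
    - [-1,0,-10,0,0,0,-1]
    - [0,0,0,0,0,0,-1]

```text
time_s: 13.28
eef_pos: [493.6, 136.8, 77.9]
ee_rot: [0.001, 0.994, -0.112, -0.0]
force: [-0.4, -0.2, 0.2]
grip_width: -0.002
```

```bash
python3 st.py 495 140 76 -12.6
```

```text
t 13.2833 pos [493.6308 136.8273  77.9375] yaw -12.838006546906028 dq 0.02750578427898762 F [-0.4462 -0.2059  0.2396] w -0.002470610311780131
shift [ 1.3692  3.1727 -1.9375] turn [ 0.0022 -0.0006  0.0042]
```

>>> play_rows:
  plan:
    - [-8,-14,0,0,0,0.002,-1]
    - [-8.5,-11,0,0,0,0,-1]
    - [-5,-11,0,0,0,0,-1]
    - [-3.5,-10,0,0,0,0,-1]

```text
time_s: 13.62
eef_pos: [467.8, 90.7, 79.9]
ee_rot: [-0.001, 0.994, -0.112, -0.001]
force: [-0.2, 4.9, -2.3]
grip_width: -0.004
```

```bash
python3 st.py 466.5 79 77 -12.6
```

```text
t 13.6167 pos [467.8165  90.6715  79.9333] yaw -12.826015992168509 dq 0.27716605111934767 F [-0.2013  4.8513 -2.2725] w -0.003642159953538872
shift [ -1.3165 -11.6715  -2.9333] turn [-0.0033 -0.0025  0.0039]
```

>>> play_rows:
  plan:
    - [-1.5,-11,-1,0,0,0,-1]
    - [-1,-11,-1,0,0,0,-1]
    - [0.8,-8,0,0,0,0,-1]
    - [1.5,-8,0,0,0,0,-1]

```text
time_s: 13.95
eef_pos: [466.3, 50.8, 81.0]
ee_rot: [-0.004, 0.994, -0.114, -0.002]
force: [-0.8, 5.4, -3.2]
grip_width: -0.001
```

```bash
python3 st.py 470.8 37.8 77 -12.6
```

```text
t 13.95 pos [466.3091  50.829   81.0113] yaw -13.037482648089016 dq 0.2248795690651191 F [-0.8216  5.3739 -3.2465] w -0.0014750974616529863
shift [  4.4909 -13.029   -4.0113] turn [-0.0081 -0.0037  0.0077]
```

>>> play_rows:
  plan:
    - [2,-6,-2,-0.004,0,0.004,-1]
    - [2,-6,-1,0,0,0,-1]
    - [1,-3,0,0,0,0,-1]

```text
time_s: 14.2
eef_pos: [470.9, 36.2, 79.8]
ee_rot: [-0.005, 0.993, -0.114, -0.003]
force: [-3.7, 31.0, -2.1]
grip_width: 0.002
```

>>> play_rows:
  plan:
    - [1,-3,-1,0,0,0,-1]

```text
time_s: 14.28
eef_pos: [470.9, 36.0, 79.3]
ee_rot: [-0.009, 0.993, -0.115, -0.005]
force: [-6.4, 33.2, 14.9]
grip_width: -0.001
```

>>> play_rows:
  plan:
    - [0,3,0,0.005,0.003,0,-1]
    - [0,2,25,0,0,0,-1]
    - [0,2,41,0,0,0,-1]
    - [0,0,41,0,0,0,-1]
    - [0,0,30,0,0,0,-1]

```text
time_s: 14.7
eef_pos: [467.2, 44.1, 219.2]
ee_rot: [-0.013, 0.993, -0.116, -0.013]
force: [0.8, 0.3, -0.0]
grip_width: -0.002
```

>>> play_rows:
  plan:
    - [-5,-5,20,0,0,0,-1]
    - [0,0,0,0,0,0,-1]
    - [0,0,0,0,0,0,-1]
    - [0,0,0,0,0,0,-1]
    - [0,0,0,0,0,0,-1]

```text
time_s: 15.12
eef_pos: [464.9, 36.2, 249.4]
ee_rot: [-0.012, 0.993, -0.117, -0.005]
force: [0.1, -0.1, -0.7]
grip_width: -0.002
```

>>> play_rows:
  plan:
    - [0,0,0,0,0,0,-1]
    - [0,0,0,0,0,0,-1]
    - [0,0,0,0,0,0,-1]
    - [0,0,0,0,0,0,-1]
    - [0,0,0,0,0,0,-1]

```text
time_s: 15.53
eef_pos: [464.1, 36.3, 246.2]
ee_rot: [-0.012, 0.993, -0.117, -0.008]
force: [0.1, 0.3, -0.0]
grip_width: 0.003
```

```bash
python3 st.py 470 30 230 -12.6
python3 - <<'E'
from rig import sense,optics
from h import *
w=optics.capture("wrist");c=optics.capture("scene");d=optics.capture("side")
np.set_printoptions(precision=1,suppress=True)
print("expected px piv",proj(w,[545,46,68]),"knob top",proj(w,[487.7,108.8,108]))
b=w["img"][:330,:420];a=cv2.resize(c["img"][150:300,180:400],None,fx=1.7,fy=1.7)
a=cv2.copyMakeBorder(a,0,330-a.shape[0],0,0,0) 
cv2.imwrite("pics/w9.png",np.hstack([b,a]))
E
```

```text
t 15.5333 pos [464.0601  36.2554 246.1595] yaw -13.420898523685825 dq 0.005764654984736727 F [ 0.0997  0.3025 -0.0344] w 0.0025056877832853384
shift [  5.9399  -6.2554 -16.1595] turn [-0.025  -0.0133  0.0145]
expected px piv [254.8 106. ] knob top [199.1 188.4]
```

View pics/w9.png

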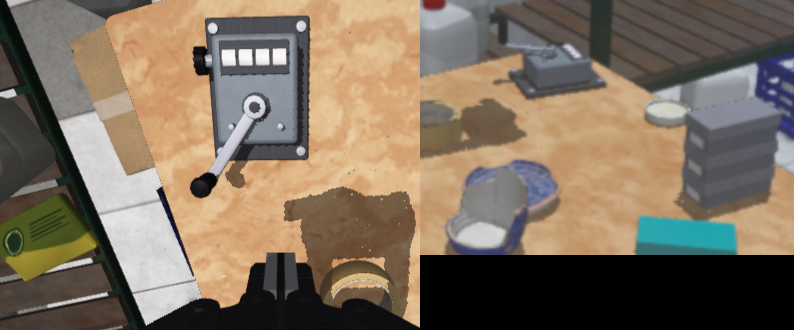

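```bash
python3 -c "
from rig import ctrl
print(ctrl.finish_job())"
```

```text
the job is handed in; nothing more can be done
None
```

I put the single box on the stack of two, then swung the counter lever to its stop and let it go. The job was handed in at about 15.7 s of the 51 s.

- **Stacking:** I lowered the box until its weight came off the wrist, then opened the fingers. The last look put it at (555.1, -396.9) mm, yaw -7.0°. My overhead measurement of the box below it was (555.7, -397.4) mm, yaw about -7°, so they agree to about 1 mm. The three-box stack looks straight in both the wrist and scene views.
- **Disagreement in the stack position:** off-axis wrist views put the old stack 1–2 mm away from the overhead view. I aligned using the close view that showed the held box and the lids below together.
- **First touch-down:** the arm drifted sideways about 1 mm on first contact, so I lifted 1–2 mm, corrected it and set the box down again.
- **Lever:** the push force rose from about 5 N to 31–33 N at the position worked out for the stop. That force is the only evidence of reaching the stop, as I took no picture there.
- **Lever return:** I backed off a few mm and raised the fingers clear. The last picture, about 1 s later, shows the knob back within 3–4 pixels of its rest position. The knob measured about 2 mm off the worked-out position at rest too.
- **At hand-in:** the robot was clear of everything. The cup, dish and turquoise box look undisturbed in the pictures, but I did not re-measure them.

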